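# Press and turn a slip dispenser's tapered tap key shut so that it holds

### The arm

A 7-joint arm with a two-finger parallel gripper is mounted at the origin on a cart in front of the work surface, level with it; the furniture and walls round the work are solid. World frame = base frame: x ahead of the robot, y to its left, z up, the work surface at z = 0. Lengths are in mm, angles in rad, forces in N, time in s.
With the tool pointing down it reaches from about 425 to 800 mm from the base axis. Payload 8.3 kg.
Tool frame: the origin (TCP) lies on the centre line of the jaws, within the pads' length; the fingertips stand 11 mm ahead of it and the grasp point (between the pads) lies 8 mm behind it; y points along the fingers, x is the direction in which the jaws open and shut, and the axes are right-handed (so a half turn about y gives the same grasp; the last joint's range is limited). The gripper opens to 85 mm and grips with 20 to 120 N. Pads are 22 mm wide; open, the fingers measure 114 mm over their backs; the gripper's body (76 mm by 85 mm) begins 54 mm behind the grasp point. The pads swing forward as they close: fully open they stand 13 mm farther back than shut.
Start: joints at [1.175, 0.383, 0.016, 1.37, -0.006, 1.388, -0.046], TCP at [204.218, -590.677, 242.279] pointing down, gripper open.
Joint ranges: [-2.95, 2.95], [-0.25, 2.06], [-1.52, 1.56], [0.18, 2.33], [-1.44, 4.58], [0.02, 2.06], [-3.01, 3.01]. Speed limits (rad/s): [2.39, 2.39, 3.01, 3.01, 3.14, 3.14, 3.14].

### API

Orientations are given as [roll, pitch, yaw] about the fixed x, y, z axes, in that order (R = Rz(yaw) Ry(pitch) Rx(roll)).
In Python, from workcell import env, snapshot gives the robot as it stands. The module is installed in compiled form; this text tells all that it offers.
- The arm moves only by the tool move_arm, never from a script. Its argument "increments" is text: rows parted by semicolons, each of 6 numbers parted by spaces: the shift along the world's x, y, z in m, then the turn, a rotation vector about the world's x, y, z in degrees. In form: tx ty tz ax ay az; .... A call has 1 to 12 rows; each row is the pose to reach, as a shift and turn from the pose commanded when the call began; what a row does not reach only later rows make up. A row lasts 1/10 s, in which the tool goes at most 50 mm and 8.59 degrees, less where a joint would pass 70% of its speed; a pose out of reach is approached as far as the arm can. A call with a gripper value outside its range is refused whole. "grip" is the opening, from -1 (shut) to 1 (fully open), set as the call begins (left out, the last holds). The fingers move at their own pace and stop on an object; the grip force is fixed at half the most. Time passes only in rows, so rows that repeat a pose let the fingers close. It gives the time, the measured TCP pose, the force and the opening at its end, in the units of the state.
- env.sense(): the state, without advancing time (a new reading comes with each control period).
- snapshot(name): name is "scene" or "top" or "wrist"; returns a dict with "color" (420x560x3 uint8, red, green, blue), "range_z" (420x560 float32, mm along the optical axis (not along the pixel's ray), 0 where there is no reading), "camera_matrix" (3x3 intrinsics, pixels), "position" and "orientation" of the camera in the world. Camera axes: x right, y up, looking along -z (the intrinsics and any distortion apply to the point x, -y, -z); pixel columns grow to the right and rows downward; lengths in mm; the calibration is good to about 2 mm. A picture is of the moment at which its call begins.
- env.job_done(): hands the job in, once; it reports no verdict.
The state is a dict: "t": time; "joint_pos": joint angles; "joint_vel": joint speeds; "tau": joint torques, N m; "eef_pos": TCP position; "tcp_rot": TCP orientation; "contact_force": force on the tool from outside, world axes, zero at the start; "torque": the same for the moment, N m; "width": finger opening in mm.
Only numpy, scipy, OpenCV 4.12 (cv2) and the standard library are available. Lean on these libraries where they do the work, as an engineer would, in place of code of your own. Each camera call takes 0.05 s, during which the arm holds its last target.

### The job

The slip dispenser is rinsed and its tap still stands open, its key loose and raised. Close the tap: turn the key while pressing it down, so that it works into its tapered seat until its collar rests on the barrel's rim and its handle stands square across the pipe, and stays so when you let go. Press firmly, but don't squash the dispenser down on its soft rubber feet, and leave the bowl under the spout where it stands.

Things in the scene. Friction and masses are not known exactly. Their poses are not given: they have to be found in the camera images.
- tap_rim (a point): Centre of the top rim of the tap's upright 12-sided aluminium barrel, 52 mm across, rim 108 mm above the worktop. z points up; y runs along the pipe: at +y the open white trough (96 x 98 mm, centre 149 mm away, top 110 mm above the worktop), at -y the spout (lip 90 mm away, 58 mm above the worktop). It stands on a wooden plinth 104 x 262 mm that cannot shift sideways.
- key_handle (a point): Centre of the handle of the wooden key in the barrel: an upright flat bar 64 mm long (x axis), 13 mm thick (y), 26 mm high (z, up). Under the bar: a neck 15 mm thick, 7 mm high, then a round collar 42 mm across, 6 mm thick, its underside 26 mm below this point. The point is 32 mm above the rim with the key raised, 26 mm with the collar on the rim. Tap closed: x axis square to the pipe.
- dispenser (a joint): How far the dispenser (barrel, trough and plinth together) has sunk on its rubber feet, m: 0 when left alone, about 0.001 more for every 10 N of push down; 0.004 counts as squashed.
- slip_bowl: Terracotta bowl, 121 mm across and 48 mm high, standing loose on the worktop under the spout; origin at the centre of its underside, z up.
- key_collar (a point): Centre of the underside of the key's collar; key 0.08 kg. A spring below lifts it with 3 N (raised) to 6 N (home). At rest the bore grips it along its axis with 20 to 34 N, so plain pressing hardly moves it. While it turns, either way, that grip yields: pressed with 20 N it sinks 3 to 6 mm per radian, not pressed it rises. It stays where turning stops. Turning takes 0.25 to 0.45 N m.
Mind the look-alikes: they are no part of the job. Leave any orange look-alike of the part that bears key_handle alone.

How it is judged (in metres and radians):
At the end, for the whole second after the job is handed in: The key's collar is within 1.5 mm of resting on the rim, its handle is within 0.2 rad of square across the pipe, and both stay so after release; the dispenser is back up on its feet and the bowl is within 30 mm of where it stood (z of key_handle in the frame of tap_rim below 0.0275 m and angle between the x axis of key_handle and the y axis of tap_rim, either way round above 1.37 rad and value of joint dispenser below 0.002 m and distance of slip_bowl from where it was at the start of the episode below 0.03 m); the robot touches nothing.
It fails at once if The dispenser is squashed down on its rubber feet by more than 4 mm (value of joint dispenser above 0.004 m).
It fails at once if The bowl under the spout is moved by more than 30 mm (distance of slip_bowl from where it was at the start of the episode above 0.03 m).
It also fails if it takes over 48 s, if anything falls off the work surface, if the arm or the gripper's body presses on something with over 40 N, if the wrist force passes 120 N, or if a joint passes its speed limit or range.

## Working session

There is one attempt and no reset: what is moved stays moved. The work goes in short steps, Python scripts to look and compute and a tool call to move; the robot and the scene stay as the last step left them, time stands still between calls to the robot, and variables do not carry over. Pictures are saved under pics/ and viewed, and the job is handed in when it is done.

Besides the shell and the picture viewer there is one more tool, called after "Call:" as a command line: name --argument value ..., lists and objects as JSON in quotes. move_arm: Moves the arm, as the interface text tells. Its arguments: {"type":"object","properties":{"increments":{"type":"string"},"grip":{"type":"number"}},"required":["increments"]}

```bash
mkdir -p pics; cat > h.py <<'E'
import numpy as np, cv2
from workcell import env, snapshot
def save(n,f):
    s=snapshot(n); cv2.imwrite(f'pics/{f}.png',s['color'][:,:,::-1]); np.savez(f'pics/{f}.npz',**{k:np.array(v) for k,v in s.items()}); return s
E
python3 - <<'E'
from h import *
print(env.sense())
for n in ['scene','top','wrist']:
    s=save(n,n+'0'); print(n,s['camera_matrix'],s['position'],s['orientation'],[k for k in s])
E
```

```text
{'t': 0.0, 'joint_pos': array([ 1.17511344,  0.38430265,  0.01637668,  1.37113158, -0.00625925,
        1.3881453 , -0.0465145 ]), 'joint_vel': array([-7.45652038e-04,  1.20283293e-03, -7.18521085e-04,  2.07173483e-03,
       -2.14554664e-03, -6.77394412e-06,  4.97657533e-04]), 'tau': array([ 4.61456184e-04, -6.27607584e+01,  8.44759606e-01, -3.71839929e+01,
        1.67038862e-02,  1.40089760e-02, -2.88049580e-05]), 'eef_pos': array([ 204.04459903, -590.27585217,  241.24886444]), 'tcp_rot': array([-1.57087307,  0.00193528, -1.23795921]), 'contact_force': array([-0.52218277, -0.13267828, -0.08524359]), 'torque': array([ 0.02497617,  0.00021163, -0.00470518]), 'width': 85.38894229679838}
scene [[517.24639101   0.         283.69426106]
 [  0.         517.24639101 211.76964095]
 [  0.           0.           1.        ]] [147.75881875 645.3942458  879.74526954] [ 0.8150461   0.01629464 -2.70382747] ['color', 'range_z', 'camera_matrix', 'position', 'orientation']
top [[498.16523057   0.         273.83276734]
 [  0.         498.16523057 205.37633765]
 [  0.           0.           1.        ]] [ 375.69342919  -92.89332501 1189.56247483] [ 0.12359378  0.02151928 -1.5427242 ] ['color', 'range_z', 'camera_matrix', 'position', 'orientation']
wrist [[340.63954308   0.         280.5378142 ]
 [  0.         340.63954308 209.13949339]
 [  0.           0.           1.        ]] [ 278.7142399  -566.07059651  371.89562474] [-0.30522163  0.00267925 -1.23873469] ['color', 'range_z', 'camera_matrix', 'position', 'orientation']
```

View pics/scene0.png

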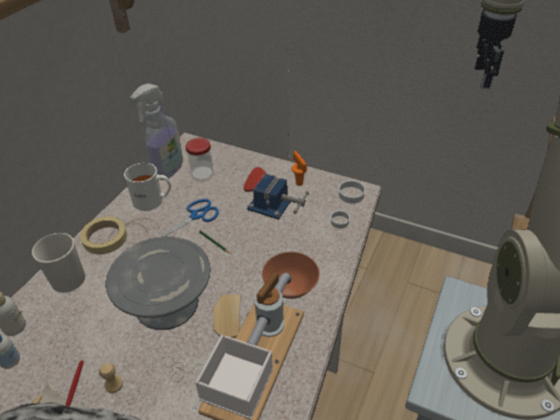

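View pics/top0.png

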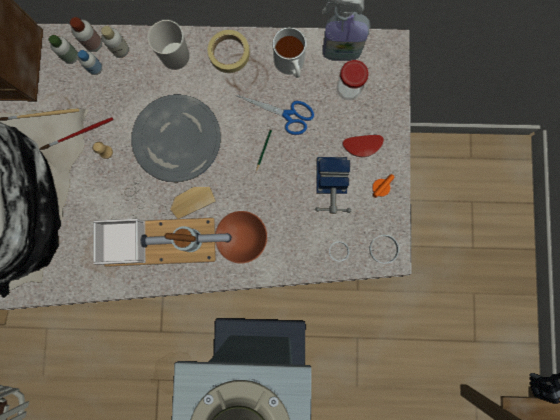

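```bash
python3 - <<'E'
import cv2
a=cv2.imread('pics/top0.png')[200:280,80:280]; b=cv2.imread('pics/scene0.png')[240:420,190:340]
cv2.imwrite('pics/ct.png',cv2.resize(a,None,fx=4,fy=4,interpolation=cv2.INTER_CUBIC))
cv2.imwrite('pics/cs.png',cv2.resize(b,None,fx=3.3,fy=3.3,interpolation=cv2.INTER_CUBIC))
E
```

```text
(no output)
```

View pics/ct.png

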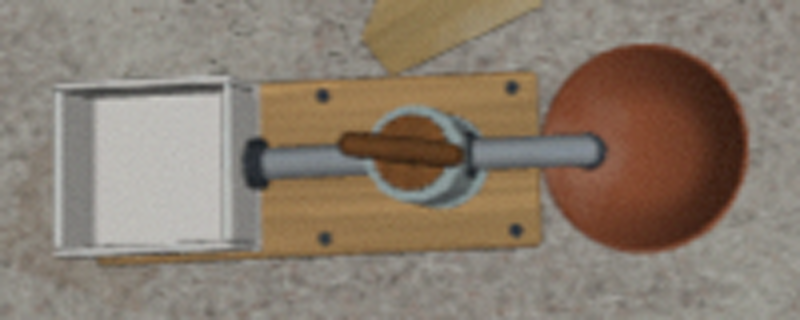

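View pics/cs.png

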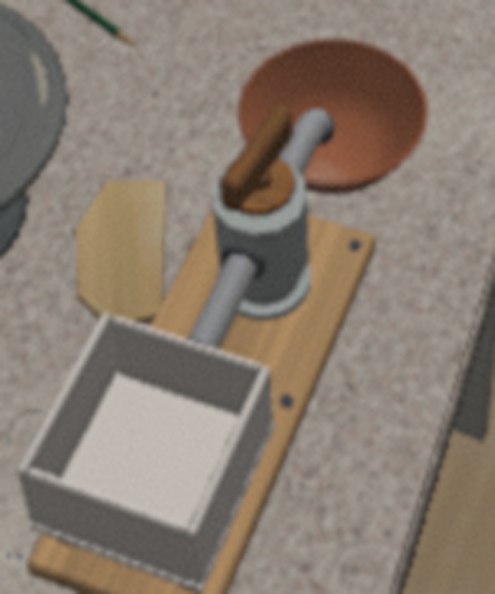

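```bash
cat >> h.py <<'E'
from scipy.spatial.transform import Rotation as R
def cloud(s):
    K=s['camera_matrix'];h,w=s['range_z'].shape
    u,v=np.meshgrid(np.arange(w),np.arange(h)); z=s['range_z'].astype(float)
    p=np.dstack([(u-K[0,2])/K[0,0]*z,-(v-K[1,2])/K[1,1]*z,-z])
    M=R.from_euler('xyz',s['orientation']).as_matrix()
    P=p@M.T+s['position']; P[z<=0]=np.nan
    return P
def rays(s,uv,zz):
    K=s['camera_matrix'];uv=np.asarray(uv,float)
    d=np.c_[(uv[:,0]-K[0,2])/K[0,0],-(uv[:,1]-K[1,2])/K[1,1],-np.ones(len(uv))]
    d=d@R.from_euler('xyz',s['orientation']).as_matrix().T
    return s['position']+d*((zz-s['position'][2])/d[:,2])[:,None]
E
python3 - <<'E'
from h import *
for n in ['top','scene']:
    s=np.load(f'pics/{n}0.npz'); P=cloud(s); c=s['color'].astype(int)
    hsv=cv2.cvtColor(s['color'],cv2.COLOR_RGB2HSV)
    print(n,'table z',np.nanmedian(P[...,2][(P[...,2]<20)&(P[...,2]>-20)]))
    roi=np.zeros(c.shape[:2],bool)
    if n=='top': roi[225:255,160:215]=1
    else: roi[270:330,250:300]=1
    m=roi&(P[...,2]>146)&(P[...,2]<165)
    q=P[m]; print('handle top',m.sum(),q.mean(0),np.median(q[:,2]))
    if len(q)>5:
        rc=cv2.minAreaRect(q[:,:2].astype(np.float32)); print(rc)
        w,V=np.linalg.eigh(np.cov(q[:,:2].T)); print('dir',np.degrees(np.arctan2(V[1,1],V[0,1])))
    m=roi&(P[...,2]>100)&(P[...,2]<113); print('rim',m.sum(),cv2.minEnclosingCircle(P[m][:,:2].astype(np.float32)))
    # bowl: orange red
    m=(hsv[...,1]>110)&((hsv[...,0]<12))&(abs(P[...,2]-45)<8)
    m=cv2.morphologyEx(m.astype(np.uint8),cv2.MORPH_OPEN,np.ones((2,2)))>0
    if m.sum()>5: print('bowl rim',m.sum(),cv2.minEnclosingCircle(P[m][:,:2].astype(np.float32)))
    # trough top
    m=(abs(P[...,2]-110)<5)&(hsv[...,1]<50); 
    n_,lab,st,ce=cv2.connectedComponentsWithStats(m.astype(np.uint8),connectivity=8)
    for i in range(1,n_):
        if st[i,4]>60: print('tr',st[i],cv2.minAreaRect(P[lab==i][:,:2].astype(np.float32)))
E
```

```text
top table z 0.3810030085837752
handle top 181 [432.65407827 130.03618802 151.56067805] 151.80641834753624
((432.72076416015625, 130.62518310546875), (63.67972183227539, 12.97762393951416), 86.21533966064453)
dir 85.41973178042315
rim 151 ((432.3337097167969, 130.5419464111328), 27.165830612182617)
bowl rim 507 ((440.528076171875, 7.9799323081970215), 59.969947814941406)
tr [116   0 210   6 449] ((978.9371948242188, 72.00572204589844), (6.978112697601318, 484.9646301269531), 0.22303825616836548)
tr [364   3 140   5 324] ((978.9439697265625, -417.46099853515625), (315.88909912109375, 5.973201274871826), 89.96575164794922)
tr [505   4  55   5 127] ((979.8966064453125, -639.5372924804688), (124.80589294433594, 5.077620506286621), 89.4756851196289)
tr [147  20  36  35 185] ((892.9754638671875, 195.90652465820312), (82.61397552490234, 80.9809799194336), 58.84891128540039)
tr [329  38  38   6  74] ((888.924560546875, -222.67909240722656), (9.759861946105957, 83.2469711303711), 3.07121205329895)
tr [ 23 135  27  71 305] ((579.0799560546875, 459.45623779296875), (172.55897521972656, 20.024900
[... 1086 characters left out ...]
095703125), (499.0342712402344, 10.62541389465332), 89.88359069824219)
tr [145 130  33  20 117] ((897.3800048828125, -210.67807006835938), (98.208251953125, 36.760135650634766), 69.77767181396484)
tr [ 32 232  42  32 235] ((894.1542358398438, 197.53292846679688), (81.66545867919922, 85.37323760986328), 70.4534912109375)
tr [254 289  29  23 213] ((431.3997497558594, 136.44459533691406), (51.934688568115234, 46.60106658935547), 32.744964599609375)
tr [483 313  77  50 310] ((10.62106704711914, 43.25794219970703), (53.39583206176758, 132.90028381347656), 76.43331909179688)
tr [195 335  77  69 719] ((423.2539367675781, 280.8536376953125), (96.78157043457031, 99.50790405273438), 4.281239986419678)
```

Call:
move_arm --increments "0.03 0.03 0.01 0 0 4; 0.065 0.06 0.02 0 0 8; 0.10 0.09 0.03 0 0 12; 0.135 0.12 0.04 0 0 17; 0.17 0.155 0.045 0 0 22; 0.205 0.19 0.05 0 0 27; 0.24 0.22 0.05 0 0 32; 0.275 0.25 0.05 0 0 36; 0.30 0.275 0.05 0 0 39; 0.316 0.29 0.05 0 0 41" --grip 0.2

```text
t: 1.15
eef_pos: [522.2, -297.4, 291.9]
tcp_rot: [-1.569, 0.001, -0.516]
contact_force: [-0.0, 0.1, -0.2]
width: 51.3
```

Call:
move_arm --increments "-0.008 0.04 0 0 0 3; -0.017 0.085 0 0 0 6; -0.026 0.13 0 0 0 9; -0.035 0.175 -0.01 0 0 12; -0.044 0.22 -0.02 0 0 15; -0.053 0.265 -0.03 0 0 18; -0.062 0.31 -0.04 0 0 21; -0.071 0.355 -0.045 0 0 23; -0.08 0.395 -0.05 0 0 25; -0.087 0.425 -0.05 0 0 26; -0.087 0.432 -0.05 0 0 26; -0.087 0.432 -0.05 0 0 26"

```text
t: 2.35
eef_pos: [433.2, 131.6, 242.4]
tcp_rot: [-1.571, -0.0, -0.067]
contact_force: [-1.3, -0.5, 0.3]
width: 51.6
```

```bash
python3 - <<'E'
from h import *
s=save('wrist','w1'); print(s['position'],s['orientation']); e=env.sense(); print(e['joint_pos'],e['eef_pos'],e['contact_force'],e['torque'])
save('scene','s1')
P=cloud(s)
q=P[(P[...,2]>146)&(P[...,2]<160)&(abs(P[...,0]-433)<45)&(abs(P[...,1]-131)<45)]
print(len(q))
if len(q)>5: print(np.median(q[:,2]),cv2.minAreaRect(q[:,:2].astype(np.float32)))
E
```

```text
[440.25930947 207.71205483 372.90246555] [-3.04779728e-01 -2.65954099e-04 -6.82550703e-02]
[ 0.30762237  0.04571361 -0.68341543  1.78951426  0.03024496  1.31694671
 -0.45256629] [433.60364284 130.24959861 242.26089475] [ 0.26778666  0.25973222 -0.54666978] [ 0.00779641 -0.02381185  0.04630551]
1534
150.8585794578003 ((435.99029541015625, 130.33677673339844), (62.69751739501953, 12.48194408416748), 85.730224609375)
```

View pics/w1.png

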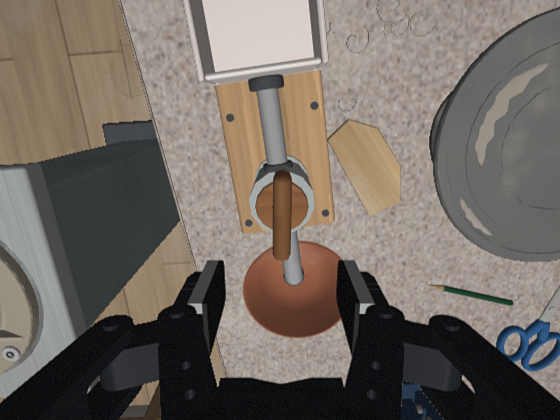

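View pics/s1.png

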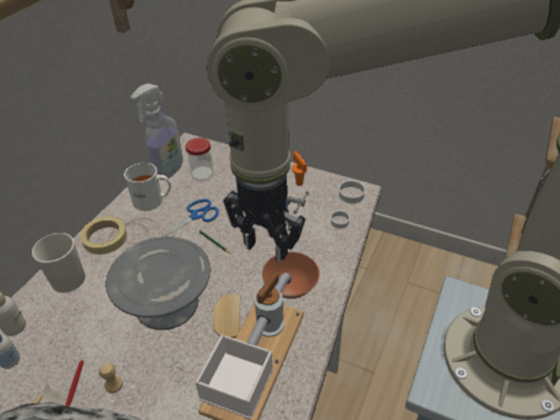

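Call:
move_arm --increments "0.001 0 -0.025 0 0 0; 0.001 0 -0.05 0 0 0; 0.001 0 -0.07 0 0 0; 0.001 0 -0.085 0 0 0; 0.001 0 -0.097 0 0 0; 0.001 0 -0.106 0 0 0; 0.001 0 -0.106 0 0 0; 0.001 0 -0.106 0 0 0" --grip 0.0

```text
t: 3.25
eef_pos: [434.6, 131.1, 136.6]
tcp_rot: [-1.571, -0.0, -0.069]
contact_force: [0.6, 0.7, 0.3]
width: 42.6
```

```bash
python3 - <<'E'
from h import *
save('wrist','w2'); e=env.sense(); print(e['eef_pos'],e['contact_force'],e['torque'])
s=save('scene','s2'); cv2.imwrite('pics/s2c.png',cv2.resize(s['color'][200:380,180:360,::-1],None,fx=3.3,fy=3.3))
E
```

```text
[434.72122846 131.33446237 136.92591545] [ 0.12232495 -0.81818724 -0.20633047] [-0.03270589 -0.01289701 -0.00802794]
```

View pics/w2.png

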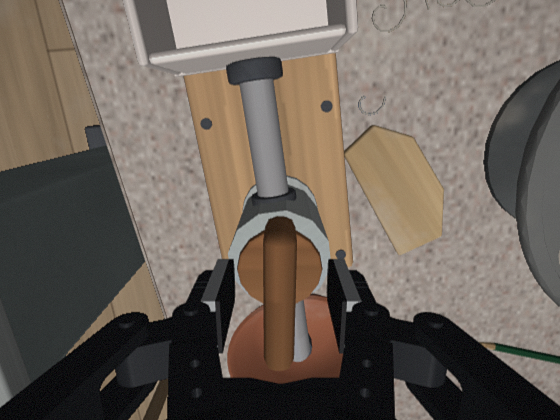

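View pics/s2c.png

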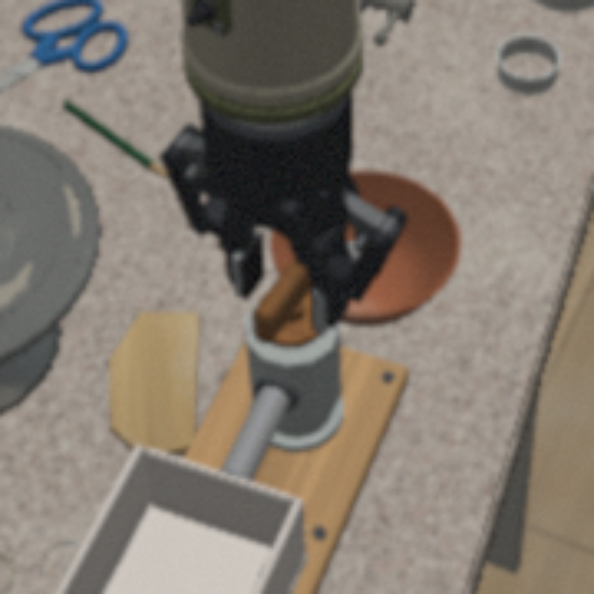

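Call:
move_arm --increments "0 0 0 0 0 0; 0 0 0 0 0 0; 0 0 0 0 0 0; 0 0 0 0 0 0; 0 0 0 0 0 0; 0 0 0 0 0 0; 0 0 0 0 0 0; 0 0 0 0 0 0" --grip -1

```text
t: 4.15
eef_pos: [434.2, 131.4, 136.4]
tcp_rot: [-1.571, -0.0, -0.069]
contact_force: [-2.8, 1.0, 5.5]
width: 12.2
```

```bash
python3 - <<'E'
from h import *
e=env.sense(); print(e['eef_pos'],e['tcp_rot'],e['contact_force'],e['torque'],e['width'])
save('wrist','w3')
E
```

```text
[434.24161281 131.414605   136.38295397] [-1.57064015e+00 -2.65421167e-05 -6.85516154e-02] [-2.81898519  0.97244481  5.50578524] [ 0.04877392  0.60186563 -0.10718773] 12.238855972885975
```

View pics/w3.png

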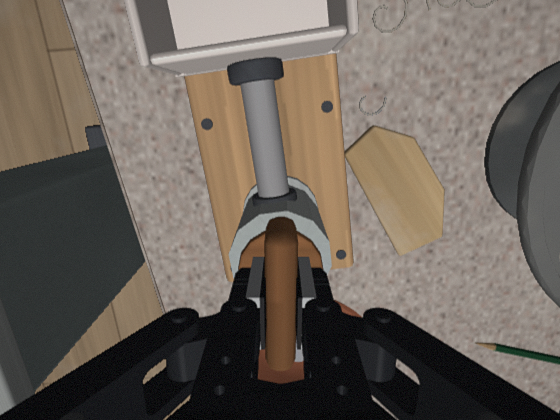

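Call:
move_arm --increments "0 0 -0.001 0 0 0; 0 0 -0.002 0 0 0; 0 0 -0.002 0 0 0"

```text
t: 4.5
eef_pos: [434.5, 131.5, 135.2]
tcp_rot: [-1.571, -0.001, -0.068]
contact_force: [-6.2, -1.2, 15.9]
width: 12.1
```

Call:
move_arm --increments "-0.0005 0 -0.001 0 0 0; -0.0005 0 -0.001 0 0 3; -0.0005 0 -0.001 0 0 7; -0.0005 0 -0.0015 0 0 10"

```text
t: 4.9
eef_pos: [434.6, 131.4, 134.2]
tcp_rot: [-1.571, -0.002, 0.108]
contact_force: [-5.8, -2.4, 17.3]
width: 12.2
```

```bash
cat > st.py <<'E'
from h import *
e=env.sense(); print(e['eef_pos'].round(2),np.degrees(e['tcp_rot']).round(2),e['contact_force'].round(1),e['torque'].round(2),e['width'].round(2),e['joint_pos'].round(2))
E
python3 st.py
```

```text
Traceback (most recent call last):
  File "st.py", line 2, in <module>
    e=env.sense(); print(e['eef_pos'].round(2),np.degrees(e['tcp_rot']).round(2),e['contact_force'].round(1),e['torque'].round(2),e['width'].round(2),e['joint_pos'].round(2))
                                                                                                                                  ^^^^^^^^^^^^^^^^
AttributeError: 'float' object has no attribute 'round'
```

Call:
move_arm --increments "-0.0005 -0.0002 -0.0008 0 0 4; -0.0005 -0.0002 -0.0014 0 0 9; -0.0005 -0.0002 -0.002 0 0 14; -0.0005 -0.0002 -0.0025 0 0 18"

```text
t: 5.3
eef_pos: [434.3, 131.3, 132.0]
tcp_rot: [-1.572, -0.002, 0.423]
contact_force: [-5.4, -1.7, 21.2]
width: 11.9
```

```bash
sed -i "s/e\['width'\].round(2)/e['width']/" st.py; python3 st.py
```

```text
[434.31 131.26 131.97] [-90.07  -0.12  24.24] [-5.4 -1.7 21.2] [-0.51  1.51 -0.27] 11.939756360305747 [ 0.32  0.17 -0.74  1.94  0.13  1.07 -0.05]
```

Call:
move_arm --increments "-0.0005 0 -0.0004 0 0 5; -0.0005 0 -0.0008 0 0 10; -0.0005 0 -0.0013 0 0 15; -0.0005 0 -0.0018 0 0 20"

```text
t: 5.7
eef_pos: [433.9, 131.1, 130.1]
tcp_rot: [-1.573, -0.002, 0.772]
contact_force: [-5.1, -1.3, 19.9]
width: 12.0
```

```bash
python3 st.py
```

```text
[433.92 131.14 130.13] [-9.012e+01 -9.000e-02  4.424e+01] [-5.1 -1.3 19.9] [-0.51  1.36 -0.31] 11.962688896356358 [ 0.36  0.18 -0.78  1.95  0.14  1.07  0.29]
```

Call:
move_arm --increments "-0.0005 0 -0.0005 0 0 5; -0.0005 0 -0.0009 0 0 10; -0.0005 0 -0.0013 0 0 15"

```text
t: 6.0
eef_pos: [433.7, 131.0, 128.9]
tcp_rot: [-1.574, -0.001, 1.034]
contact_force: [-5.3, -3.7, 20.2]
width: 11.7
```

```bash
python3 st.py
```

```text
[433.68 131.03 128.88] [-9.017e+01 -7.000e-02  5.922e+01] [-5.3 -3.7 20.2] [-0.79  1.14 -0.45] 11.739384053293914 [ 0.38  0.18 -0.81  1.95  0.15  1.07  0.54]
```

Call:
move_arm --increments "-0.0005 0 -0.0003 0 0 5; -0.0005 0 -0.0005 0 0 10; -0.0005 0 -0.0007 0 0 15"

```text
t: 6.3
eef_pos: [433.5, 130.7, 128.5]
tcp_rot: [-1.574, -0.0, 1.295]
contact_force: [-4.8, -4.8, 23.4]
width: 11.9
```

```bash
python3 st.py
```

```text
[433.53 130.74 128.47] [-9.021e+01 -2.000e-02  7.417e+01] [-4.8 -4.8 23.4] [-0.84  1.27 -0.52] 11.886683332317233 [ 0.41  0.19 -0.85  1.95  0.16  1.07  0.79]
```

Call:
move_arm --increments "-0.0003 0 -0.0002 0 0 5; -0.0003 0 -0.0004 0 0 10; -0.0003 0 -0.0004 0 0 15; -0.0003 0 -0.0004 0 0 20; -0.0003 0 -0.0004 0 0 20; -0.0003 0 -0.0004 0 0 20"

```text
t: 6.9
eef_pos: [433.4, 130.5, 128.3]
tcp_rot: [-1.575, 0.002, 1.641]
contact_force: [-5.2, -6.6, 25.5]
width: 12.1
```

```bash
python3 st.py; python3 - <<'E'
from h import *
s=save('scene','s4'); cv2.imwrite('pics/s4c.png',cv2.resize(s['color'][200:380,180:360,::-1],None,fx=3.3,fy=3.3))
save('wrist','w4')
E
```

```text
[433.43 130.48 128.26] [-9.022e+01  9.000e-02  9.401e+01] [-5.2 -6.6 25.5] [-1.17  1.22  0.04] 12.067645227290702 [ 0.45  0.2  -0.89  1.95  0.18  1.07  1.13]
```

View pics/w4.png

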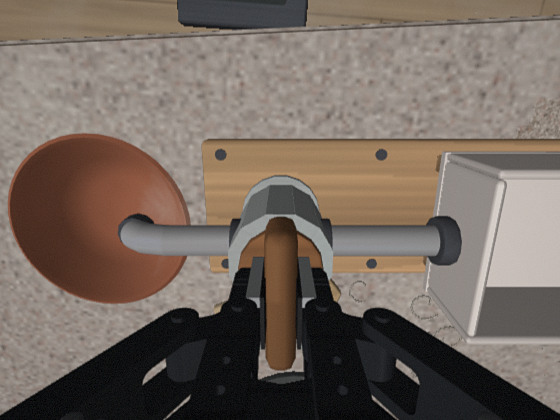

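View pics/s4c.png

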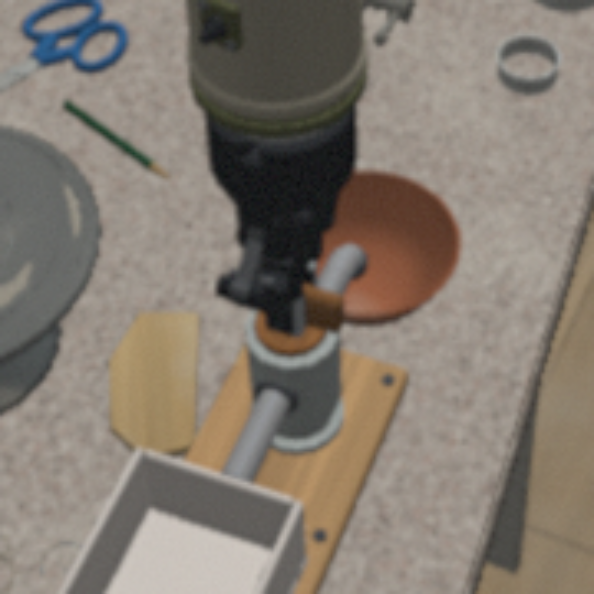

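Call:
move_arm --increments "0 0 0.001 0 0 0; 0 0 0.002 0 0 0; 0 0 0.003 0 0 0; 0 0 0.0035 0 0 0; 0 0 0.0035 0 0 0"

```text
t: 7.5
eef_pos: [433.3, 130.5, 130.4]
tcp_rot: [-1.574, 0.001, 1.641]
contact_force: [4.4, -2.1, 6.1]
width: 12.1
```

```bash
python3 st.py
```

```text
[433.27 130.46 130.37] [-9.021e+01  3.000e-02  9.401e+01] [ 4.4 -2.1  6.1] [-0.75 -1.   -0.04] 12.104811195067509 [ 0.46  0.2  -0.89  1.95  0.17  1.08  1.13]
```

Call:
move_arm --increments "0 0 0 0 0 0; 0 0 0 0 0 0; 0 0 0 0 0 0; 0 0 0 0 0 0; 0 0 0 0 0 0; 0 0 0 0 0 0; 0 0 0.01 0 0 0; 0 0 0.03 0 0 0; 0 0 0.06 0 0 0; 0 0 0.1 0 0 0; 0 0 0.13 0 0 0; 0 0 0.13 0 0 0" --grip 0.0

```text
t: 8.7
eef_pos: [433.3, 132.3, 264.4]
tcp_rot: [-1.578, -0.0, 1.642]
contact_force: [0.1, -0.3, -0.3]
width: 42.4
```

Call:
move_arm --increments "0.04 -0.03 0.02 0 0 0; 0.08 -0.06 0.04 0 0 0; 0.12 -0.1 0.06 0 0 0; 0.15 -0.14 0.06 0 0 0; 0.18 -0.18 0.06 0 0 0; 0.2 -0.22 0.06 0 0 0; 0.2 -0.26 0.06 0 0 0; 0.2 -0.3 0.06 0 0 0; 0.2 -0.3 0.06 0 0 0"

```text
t: 9.6
eef_pos: [630.6, -177.7, 317.8]
tcp_rot: [-1.568, 0.002, 1.631]
contact_force: [-0.0, 0.0, -0.7]
width: 42.8
```

```bash
python3 st.py; python3 - <<'E'
from h import *
for n in ['top','scene']:
    s=save(n,n+'9'); P=cloud(s); hsv=cv2.cvtColor(s['color'],cv2.COLOR_RGB2HSV)
    x,y,z=P[...,0],P[...,1],P[...,2]
    m=(z>138)&(z<165)&(abs(x-433)<45)&(abs(y-131)<45)
    q=P[m]; print(n,m.sum(),np.median(q[:,2]),cv2.minAreaRect(q[:,:2].astype(np.float32)))
    m=(abs(z-110)<5)&(abs(x-423)<65)&(abs(y-280)<65)
    print('trough',np.median(z[m]),cv2.minAreaRect(P[m][:,:2].astype(np.float32)))
    m=(hsv[...,1]>110)&(hsv[...,0]<12)&(abs(z-45)<8)&(abs(x-440)<100)&(y<75)
    m=cv2.morphologyEx(m.astype(np.uint8),cv2.MORPH_OPEN,np.ones((2,2)))>0
    print('bowl',cv2.minEnclosingCircle(P[m][:,:2].astype(np.float32)))
    b=s['color'][240:420,190:340,::-1] if n=='scene' else s['color'][200:280,80:280,::-1]
    cv2.imwrite(f'pics/{n}9c.png',cv2.resize(b,None,fx=3.3,fy=3.3,interpolation=cv2.INTER_CUBIC))
E
```

```text
[ 630.56 -177.67  317.8 ] [-89.84   0.12  93.44] [-0.   0.  -0.7] [-0.    0.01  0.  ] 42.805816519299015 [ 0.65  0.53 -0.72  1.1   0.34  1.63  1.65]
top 181 146.13848778375245 ((433.9555358886719, 129.83229064941406), (61.62015914916992, 12.037525177001953), 3.665795087814331)
trough 109.02483525573052 ((422.2829284667969, 279.17047119140625), (96.01432800292969, 98.79544067382812), 3.835040807723999)
bowl ((440.5611877441406, 8.325115203857422), 59.974971771240234)
scene 254 145.56689936152497 ((433.94085693359375, 133.3691864013672), (63.57050704956055, 15.324739456176758), 3.3279173374176025)
trough 109.13864339070108 ((423.28662109375, 280.5191345214844), (97.23648834228516, 99.8243408203125), 3.976137638092041)
bowl ((430.8770751953125, 40.949771881103516), 88.38902282714844)
```

View pics/scene9c.png

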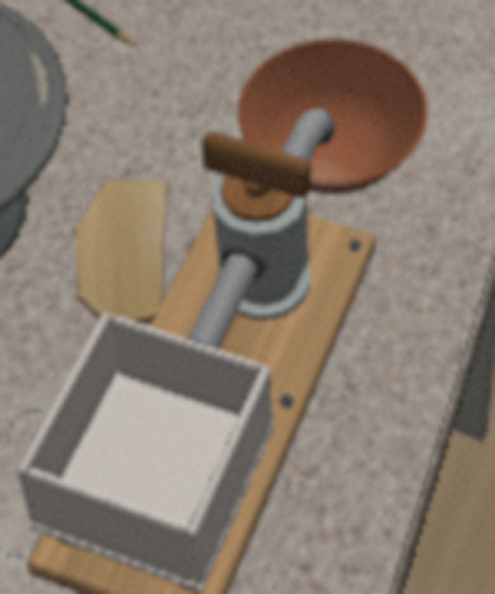

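View pics/top9c.png

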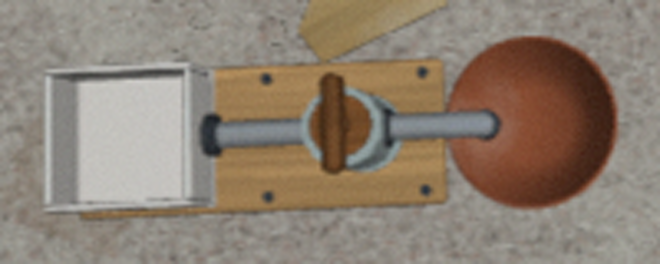

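```bash
python3 - <<'E'
from h import *
for n in ['top','scene']:
  for k in '09':
    s=np.load(f'pics/{n}{k}.npz'); P=cloud(s);x,y,z=P[...,0],P[...,1],P[...,2]
    m=(z>138)&(z<165)&(abs(x-433)<45)&(abs(y-131)<45)
    t=(abs(z-110)<5)&(abs(x-423)<65)&(abs(y-280)<65)
    zz=z[m]; a=np.percentile(zz,90); top=zz[zz>a-3]
    print(n,k,np.percentile(zz,[50,70,80,90]).round(2),'top mean',np.median(top).round(2),len(top),'trough',np.median(z[t]).round(2))
E
```

```text
top 0 [151.51 152.74 153.24 154.02] top mean 152.74 115 trough 109.16
top 9 [146.14 146.98 147.48 148.44] top mean 147.02 104 trough 109.02
scene 0 [150.85 152.14 152.74 153.53] top mean 152.29 154 trough 109.18
scene 9 [145.57 146.59 147.1  147.79] top mean 146.6 149 trough 109.14
```

```bash
python3 -c "
from workcell import env
print(env.job_done())"
```

```text
the job is handed in; nothing more can be done
None
```

The tap is closed and the job is handed in. I gripped the key handle and turned it about 98° anticlockwise while pressing down with roughly 17–25 N. I then eased off the press, let go and backed the arm away. It took 9.6 s of the 48 s allowed.

| Check | Reading | Needed |
|---|---|---|
| Drop of the key (raised to home is 6 mm) | 5.7 mm in both cameras after release; 6.0 mm from the tool's height at equal load | at least 4.5 mm |
| Handle angle | within about 0.7° of square to the pipe, judged against the trough's edges | within 0.2 rad (11.5°) |
| Dispenser | trough top back to within 0.15 mm of where it started; peak sink while pressing about 2.5 mm, worked out from the force | below 2 mm at the end, never over 4 mm |
| Bowl | moved less than 0.5 mm in the top view | under 30 mm |
| Robot | no contact force after backing away | touching nothing |

One reading is not usable: my colour mask gave wrong circle fits for the bowl in the scene camera, both before and after. The bowl figure therefore rests on the top view, and the bowl looks unmoved in the pictures.

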